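Load the glaze spray box

ROBOT

A 6-joint arm with a two-finger parallel gripper is mounted at the origin on the work surface. World frame = base frame: x ahead of the robot, y to its left, z up, the work surface at z = 0. Lengths are in m, angles in rad, forces in N, time in s.
With the tool pointing down it reaches from about 0.35 to 1 m from the base axis. Payload 7.1 kg.
Tool frame: the origin (TCP) lies between the finger pads; the fingertips stand 22 mm ahead of it and the grasp point (between the pads) lies 3 mm ahead of it; z points along the fingers, y is the line along which they close (so a half turn about z gives the same grasp; the last joint's range is limited). The gripper opens to 85 mm and grips with 20 to 120 N. Pads are 22 mm wide; open, the fingers measure 114 mm over their backs; the gripper's body (76 mm by 85 mm) begins 54 mm behind the grasp point. The pads swing forward as they close: fully open they stand 13 mm farther back than shut.
Start: joints at [1.293, 0.423, 1.63, -0, 1.089, -0.019], TCP at [0.16, 0.604, 0.253] pointing down, gripper open.
Joint ranges: [-3, 3], [-0.9, 2.11], [0.09, 2.58], [-1.31, 4.45], [0.11, 2.69], [-2.54, 2.54]. Speed limits (rad/s): [2.39, 2.39, 3.01, 3.14, 3.14, 3.14].

INTERFACE

Orientations are given as a rotation vector (axis times angle).
In Python, from rig import manip gives the robot as it stands. The module is installed in compiled form; this text tells all that it offers. Calls block until the motion is done:
- manip.move_to(position, orientation): joint-space move of the TCP to a pose.
- manip.servo_line(position, orientation=None, rate=0.15): straight line of the TCP; orientation=None keeps the orientation; rate is the mean speed in m/s.
- manip.set_joints(angles): joint-space move.
- manip.command_gripper(opening, f_grip=None): finger opening in m; f_grip is the grip in N (None keeps the last); returns when the fingers have stopped.
- manip.hold(seconds).
- manip.solve_ik(position, orientation): joint angles nearest the present ones, or None.
- manip.camera(name): name is "scene" or "top" or "wrist"; returns a dict with "image" (480x640x3 uint8, red, green, blue), "fx", "fy", "cx", "cy" (pixels), "cam_to_world" (4x4, takes a point from camera to world coordinates); the wrist camera has in their place "mount" (4x4, takes a point from camera to tool coordinates, whose origin is the TCP and whose axes are the flange's). Camera axes: x right, y down, z forward; pixel columns grow to the right and rows downward; lengths in m; the calibration is good to about 2 mm. A picture is of the moment at which its call begins: read the wrist's pose just before it. There is no depth.
A pose or a line that the arm cannot do raises manip.IKError and nothing moves.
- manip.sign_off(): hands the job in; it is judged then, once.
Readings, each from a call of its own:
- manip.get_time(): time.
- manip.get_joint_positions(): joint angles.
- manip.get_joint_vel(): joint speeds.
- manip.get_tau(): joint torques, N m.
- manip.get_position(): TCP position.
- manip.get_ee_rot(): TCP orientation.
- manip.get_contact_force(): force on the tool from outside, world axes, zero at the start.
- manip.get_torque(): the same for the moment, N m.
- manip.get_width(): finger opening in m.
- manip.get_grip_force(): force on a finger pad.
Only numpy, scipy, OpenCV 4.12 (cv2) and the standard library are available. Lean on these libraries where they do the work, as an engineer would, in place of code of your own. Each camera call takes 0.05 s, during which the arm holds its last target. There are 200 camera calls.

TASK

Get the spray box ready for glazing: lay the brush that was left in it in the grey brush tray, nudge every clay tile along the deck until its hole drops over a locating pin, one tile to a pin, lying flat (any tile on any pin), and push both doors shut until they seat on their catches. Leave the jar, the carton and the mug where they stand.

Things in the scene. Friction and masses are not known exactly. Their poses are not given: they have to be found in the camera images.
- spray_box: Fixed plywood box without a roof. Origin: centre of its 335 (x) x 434 (y) mm deck, on the bench; the deck's top is 6 mm up. x points to the back. Back screen (inner face x = 158 mm) 66 mm high; side screens (inner faces y = +/-205 mm, from x = 35 to 158 mm) 66 mm high; doors close the front at x = 35 mm. The deck in front of them is an open apron where the tiles wait.
- pin_0 (a point): Right (y = -115 mm) locating pin of the box, at (105, -115) mm in the box frame: the point on its axis at the deck's surface (6 mm above the bench). Steel, 14 mm diameter for 3.5 mm, then a cone; 7 mm high in all. Axes as the box.
- pin_1 (a point): Middle locating pin of the box, at (105, 0) mm in the box frame: the point on its axis at the deck's surface (6 mm above the bench). Steel, 14 mm diameter for 3.5 mm, then a cone; 7 mm high in all. Axes as the box.
- pin_2 (a point): Left (y = +115 mm) locating pin of the box, at (105, 115) mm in the box frame: the point on its axis at the deck's surface (6 mm above the bench). Steel, 14 mm diameter for 3.5 mm, then a cone; 7 mm high in all. Axes as the box.
- tile_a: Square clay tile 88 x 88 x 14 mm, 0.2 kg, 24 mm hole through the centre. Lower edges bevelled: sides upright only from 7 to 14 mm above the underside, then sloping in to a flat 60 mm square foot, so a pushed tile rides up over a pin and drops when the hole meets it. Too wide to grip: push it. x, y along its sides. Origin: centre of the underside. 2 or 3 tiles present.
- tile_b: Square clay tile 88 x 88 x 14 mm, 0.2 kg, 24 mm hole through the centre. Lower edges bevelled: sides upright only from 7 to 14 mm above the underside, then sloping in to a flat 60 mm square foot, so a pushed tile rides up over a pin and drops when the hole meets it. Too wide to grip: push it. x, y along its sides. Origin: centre of the underside. 2 or 3 tiles present.
- tile_c: Square clay tile 88 x 88 x 14 mm, 0.2 kg, 24 mm hole through the centre. Lower edges bevelled: sides upright only from 7 to 14 mm above the underside, then sloping in to a flat 60 mm square foot, so a pushed tile rides up over a pin and drops when the hole meets it. Too wide to grip: push it. x, y along its sides. Origin: centre of the underside. 2 or 3 tiles present.
- door_left (a joint): Angle (rad) of the left door (+y side): 0 = shut, seated; up to 2.5 as it swings out towards the robot and sideways; stays where left. Panel 194 mm wide, 12 thick, from 10 to 70 mm above the bench. Push its outer face. A sprung ball in the deck resists from about 0.2 rad (some 4 N at 140 mm from the hinge), then holds it at 0, where it stops.
- door_right (a joint): Angle (rad) of the right door (-y side): 0 = shut, seated; up to 2.5 as it swings out towards the robot and sideways; stays where left. Panel 194 mm wide, 12 thick, from 10 to 70 mm above the bench. Push its outer face. A sprung ball in the deck resists from about 0.2 rad (some 4 N at 140 mm from the hinge), then holds it at 0, where it stops.
- door_left_hinge (a point): Point on the upright hinge axis of the left door, at mid thickness, 36 mm above the bench.
- door_left_edge (a point): Free edge (197 mm from the hinge axis) of the left door, at mid thickness, 36 mm above the bench.
- door_right_hinge (a point): Point on the upright hinge axis of the right door, at mid thickness, 36 mm above the bench.
- door_right_edge (a point): Free edge (197 mm from the hinge axis) of the right door, at mid thickness, 36 mm above the bench.
- brush: Flat paint brush, 150 mm long, 0.06 kg, all rigid, lying on the deck across the mouth of the box. Origin: centre of the underside, 75 mm from either end; x runs from the wooden handle (x -75 to +15 mm, 18 mm wide, 16 mm high) to the ferrule (to +45 mm, 30 mm wide) and bristles (to +75 mm, 28 mm wide). It balances about 5 to 15 mm from the origin towards the bristles.
- brush_tray: Grey plastic open tray, fixed, 100 x 170 mm, 30 mm high, walls and floor about 4 mm; long side along its y. Origin: centre of the underside. It stands beside the box, left or right.
- glaze_jar: Bystander: jar, 68 mm diameter, 80 mm high; origin at the centre of its foot. Stands beside the box, on the side where the tray is not.
- carton: Bystander: cardboard carton 90 x 120 x 90 mm, to the side of the apron; origin at the centre of its underside.
- cup: Bystander: white mug, 76 mm diameter, 85 mm high, to the side of the apron; origin at the centre of its foot.
There are look-alikes about, which are no part of the job. There is more than one size of the brush; the job needs the smaller. Leave any green look-alike of the tile_a alone.

How it is judged:
At the end, for the whole second after the job is handed in: Every tile is at rest over a pin (centre within 8 mm of its axis, underside at most 3 mm above the deck, tilt under 0.05 rad); both doors under 0.04 rad; the brush at rest in the tray (centre within 45 mm across and 70 mm along of the tray's centre, at most 35 mm above its foot) (((horizontal distance between tile_a and pin_0 below 0.008 m and z of tile_a in the frame of pin_0 below 0.003 m) or (horizontal distance between tile_a and pin_1 below 0.008 m and z of tile_a in the frame of pin_1 below 0.003 m) or (horizontal distance between tile_a and pin_2 below 0.008 m and z of tile_a in the frame of pin_2 below 0.003 m)) and angle between each of tile_a, tile_b, tile_c's own z axis and vertical below 0.05 rad and linear speed of each of tile_a, tile_b, tile_c, brush below 0.02 m/s and ((horizontal distance between tile_b and pin_0 below 0.008 m and z of tile_b in the frame of pin_0 below 0.003 m) or (horizontal distance between tile_b and pin_1 below 0.008 m and z of tile_b in the frame of pin_1 below 0.003 m) or (horizontal distance between tile_b and pin_2 below 0.008 m and z of tile_b in the frame of pin_2 below 0.003 m)) and ((horizontal distance between tile_c and pin_0 below 0.008 m and z of tile_c in the frame of pin_0 below 0.003 m) or (horizontal distance between tile_c and pin_1 below 0.008 m and z of tile_c in the frame of pin_1 below 0.003 m) or (horizontal distance between tile_c and pin_2 below 0.008 m and z of tile_c in the frame of pin_2 below 0.003 m)) and value of joint each of door_left, door_right below 0.04 rad and x of brush in the frame of brush_tray between -0.045 and 0.045 m and y of brush in the frame of brush_tray between -0.07 and 0.07 m and z of brush in the frame of brush_tray below 0.035 m); the robot touches nothing.
It fails at once if the jar is displaced by more than 30 mm (distance of glaze_jar from where it was at the start of the episode above 0.03 m).
It fails at once if the carton is displaced by more than 30 mm (distance of carton from where it was at the start of the episode above 0.03 m).
It fails at once if the mug is displaced by more than 30 mm (distance of cup from where it was at the start of the episode above 0.03 m).
Of tile_a, tile_b, tile_c only 2 to 3 are there at a start; the rules pass over those that are not, and their reading is None.
At some moment in a run one of tile_a, tile_b, tile_c may be knocked a few centimetres aside while the robot is not near it.
Once in a run the grip may slacken for a moment while it holds something.
It also fails if it takes over 200 s, if anything falls off the work surface, if the arm or the gripper's body presses on something with over 40 N, if the wrist force passes 120 N, or if a joint passes its speed limit or range.

## Working session

There is one attempt and no reset: what is moved stays moved. The work goes in short steps, each a Python script; the robot and the scene stay as the last script left them, time stands still between calls to the robot, and variables do not carry over. Pictures are saved under pics/ and viewed, at most 14 in all, crops included, and the job is handed in when it is done.

```bash
mkdir -p pics; ls
python3 - <<'E'
from rig import manip
import cv2, numpy as np
for n in ("scene","top"):
    c=manip.camera(n); cv2.imwrite(f"pics/{n}0.png",c["image"][:,:,::-1])
    print(n,c["fx"],c["fy"],c["cx"],c["cy"],np.round(c["cam_to_world"],4).tolist())
c=manip.camera("wrist");print(c["fx"],c["cx"],c["cy"],np.round(c["mount"],4).tolist(),manip.get_ee_rot(),manip.get_position(),manip.get_time())
E
```

```text
pics
scene 460.7019122871832 460.7019122871832 320.59549487760074 245.4850671171184 [[-0.8459, 0.4063, -0.3456, 0.8723], [0.5333, 0.636, -0.5577, 0.6341], [-0.0068, -0.6561, -0.7547, 0.9231], [0.0, 0.0, 0.0, 1.0]]
top 526.8971908198831 526.8971908198831 325.4404717187672 235.05669780611564 [[-0.0099, -0.9953, 0.096, 0.3391], [-0.9999, 0.0102, 0.0026, -0.0031], [-0.0036, -0.096, -0.9954, 1.2842], [0.0, 0.0, 0.0, 1.0]]
384.1131538891186 316.02297707405023 240.56591326270689 [[-0.0009, -0.9659, -0.2589, 0.0667], [1.0, -0.0005, -0.0014, 0.0003], [0.0013, -0.2589, 0.9659, -0.1213], [0.0, 0.0, 0.0, 1.0]] [-4.05356474e-01 -3.11515606e+00  1.81927835e-03] [0.15980477 0.60381551 0.25273416] 0.15
```

View pics/top0.png

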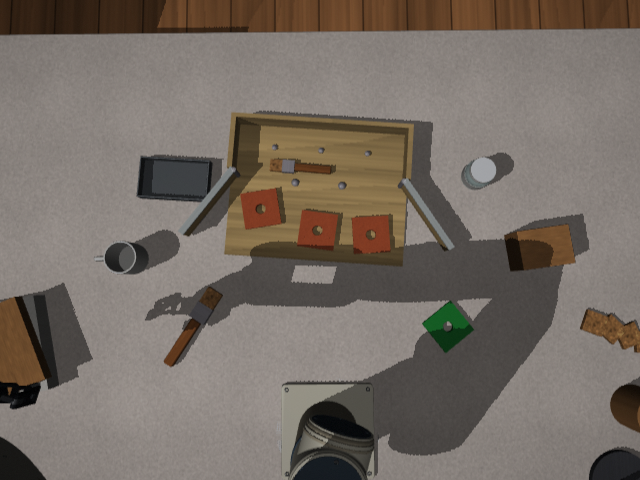

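View pics/scene0.png

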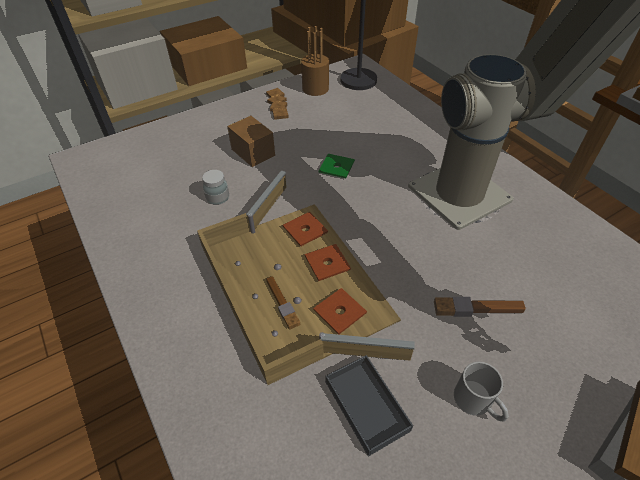

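The top view shows the box, with pins at px (275,147), (321,150) and (368,153). The tiles are at (261,209), (318,230) and (371,235), the tray at (175,178), the mug at (123,258), the jar at (480,172) and the carton at (540,247). The doors stand wide open.

- **Brush candidates:** small brush in the box mouth (300,167), about 64 px or 150 mm long, and large brush on the bench (195,325). I choose the one in the box.
- **Tile candidates:** three terracotta tiles, plus a green look-alike (447,327) that I leave alone. The balls at (295,183) and (342,185) are door catches, not pins.

```bash
cat > h.py <<'E'
from rig import manip
import cv2, numpy as np
from scipy.spatial.transform import Rotation as R
def cam(n):
    if n=="wrist":
        T=np.eye(4);T[:3,3]=manip.get_position();T[:3,:3]=R.from_rotvec(manip.get_ee_rot()).as_matrix()
    c=manip.camera(n)
    if n=="wrist": c["cam_to_world"]=T@c["mount"]
    c["hsv"]=cv2.cvtColor(c["image"],cv2.COLOR_RGB2HSV); return c
def ray(c,p):
    M=np.array(c["cam_to_world"]); d=M[:3,:3]@[(p[0]-c["cx"])/c["fx"],(p[1]-c["cy"])/c["fy"],1]
    return M[:3,3],d/np.linalg.norm(d)
def plane(c,p,z): o,d=ray(c,p); return o+d*(z-o[2])/d[2]
def tri(c1,p1,c2,p2):
    o1,d1=ray(c1,p1);o2,d2=ray(c2,p2)
    s=np.linalg.lstsq(np.c_[d1,-d2],o2-o1,rcond=None)[0]
    a,b=o1+s[0]*d1,o2+s[1]*d2; return (a+b)/2,np.linalg.norm(a-b)
def proj(c,P):
    q=np.linalg.inv(c["cam_to_world"])@np.r_[P,1]; return np.array([c["fx"]*q[0]/q[2]+c["cx"],c["fy"]*q[1]/q[2]+c["cy"]])
def blobs(mask,amin,amax=1e9):
    n,l,s,ce=cv2.connectedComponentsWithStats(mask.astype(np.uint8))
    return [(ce[i],s[i],l==i) for i in range(1,n) if amin<=s[i][4]<=amax]
def red(c):
    h=c["hsv"]; return ((h[...,0]<=9)|(h[...,0]>=175))&(h[...,1]>165)&(h[...,2]>60)
def tiles(c,amin=500):
    "list of (corner px 4x2, hole px)"
    out=[]
    for ce,s,m in blobs(red(c),amin):
        k,_=cv2.findContours(m.astype(np.uint8),cv2.RETR_CCOMP,cv2.CHAIN_APPROX_NONE)
        k=sorted(k,key=cv2.contourArea)
        hull=cv2.convexHull(k[-1]); q=cv2.approxPolyDP(hull,0.06*cv2.arcLength(hull,True),True)[:,0]
        out.append((q,ce,s))
    return out
def down(yaw): # tool y axis along world direction yaw+90deg ; tool x at yaw
    x=np.array([np.cos(yaw),np.sin(yaw),0]); z=np.array([0,0,-1.]); return R.from_matrix(np.c_[x,np.cross(z,x),z]).as_rotvec()
E
python3 - <<'E'
from h import *
t=cam("top");s=cam("scene")
for c,n in((t,"top"),(s,"scene")):
    np.save(n+"0.npy",c["image"])
    for q,ce,st in tiles(c,400): print(n,ce.round(1),st,q.tolist())
# pins and balls: grey low saturation blobs inside the wood of the box
    h=c["hsv"]; g=(h[...,1]<70)
    for ce,st,m in blobs(g,8,120):
        print(n,"grey",ce.round(1),st[2:].tolist(), plane(c,ce,.010).round(4)[:2]) if c["cx"] else 0
    for ce,st,m in blobs((h[...,2]<75)&(h[...,1]<80),900,6000):
        k=cv2.findContours(m.astype(np.uint8),cv2.RETR_EXTERNAL,cv2.CHAIN_APPROX_NONE)[0][0]
        print(n,"dark",ce.round(1),st.tolist(),cv2.minAreaRect(k))
im=cv2.cvtColor(t["image"],cv2.COLOR_RGB2BGR)[100:270,130:470]
cv2.imwrite("pics/crop1.png",cv2.resize(im,None,fx=2.35,fy=2.35,interpolation=cv2.INTER_CUBIC))
im=cv2.cvtColor(s["image"],cv2.COLOR_RGB2BGR)[165:465,190:430]
cv2.imwrite("pics/crop2.png",cv2.resize(im,None,fx=2,fy=2,interpolation=cv2.INTER_CUBIC))
E
```

```text
top [260.4 208.4] [ 241  188   40   41 1201] [[275, 188], [280, 222], [246, 228], [241, 194]]
top [317.1 229.9] [ 297  210   41   40 1207] [[302, 211], [337, 215], [332, 249], [297, 245]]
top [370.6 234.1] [ 352  216   38   37 1214] [[387, 216], [389, 250], [354, 252], [352, 218]]
top grey [274.  146.8] [5, 5, 23] [0.6822 0.1252]
top grey [320.6 150. ] [6, 5, 25] [0.6731 0.0102]
top grey [366.9 152.9] [5, 5, 24] [ 0.6644 -0.104 ]
top grey [294.9 182.1] [8, 7, 45] [0.5934 0.074 ]
top grey [341.5 185.4] [8, 8, 47] [ 0.584  -0.0402]
top grey [447.1 326.1] [9, 11, 70] [ 0.2407 -0.2881]
top grey [336.1 461.8] [5, 6, 21] [-0.0696 -0.0193]
top dark [174.4 177.9] [137, 155, 77, 47, 3071] ((175.0076904296875, 177.8615264892578), (74.44076538085938, 44.09866714477539), 3.1798298358917236)
top dark [533.8 311.1] [504, 267, 54, 90, 1772] ((530.5415649414062, 311.3135070800781), (48.54225540161133, 91.7278060913086), 5.440331935882568)
top dark [ 57.1 332.9] [19, 283, 72, 106, 3101] ((57.28001022338867, 334.8193359375), (97.06368255615234, 49.677371978759766), 72.50424194335938)
top dark [373.8 4
[... 607 characters left out ...]
.5843 -0.0399]
scene grey [255.1 296.1] [5, 5, 24] [0.6725 0.0107]
scene grey [297.2 300. ] [8, 7, 46] [0.593 0.075]
scene grey [274.5 333.1] [6, 6, 27] [0.6815 0.1248]
scene dark [80.  64.6] [45, 0, 71, 137, 2035] ((81.00862121582031, 65.85346221923828), (149.42674255371094, 15.36285400390625), 66.80140686035156)
scene dark [359.   64.7] [336, 0, 42, 90, 999] ((352.08966064453125, 46.20030975341797), (88.554443359375, 39.74106979370117), 81.14203643798828)
scene dark [617.1 168.1] [585, 122, 55, 92, 1893] ((612.0, 167.5), (91.0, 54.0), 90.0)
scene dark [367.2 404.4] [325, 355, 88, 101, 4366] ((367.70465087890625, 402.9222717285156), (91.27262878417969, 54.27410125732422), 59.74356460571289)
```

View pics/crop1.png

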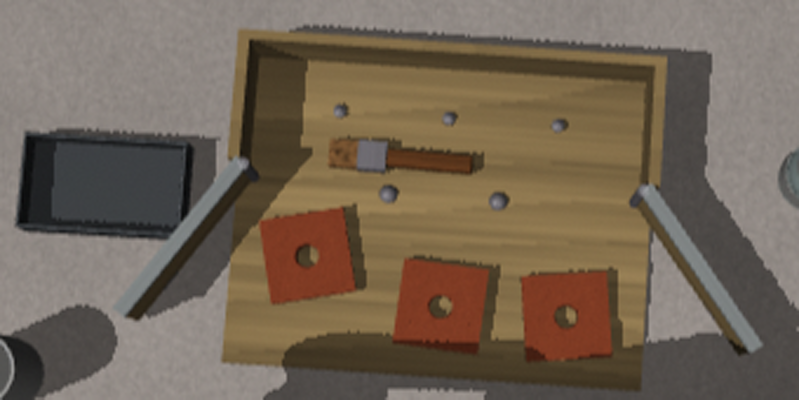

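View pics/crop2.png

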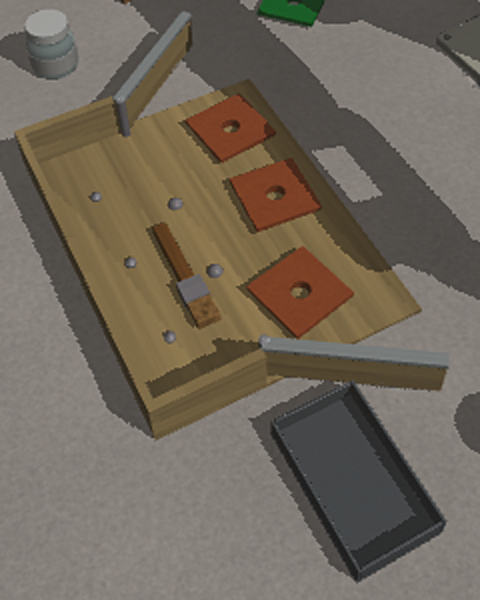

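The crops show the small brush with its bristles on the left: bristle end at top px (270,164), ferrule (288,166), handle end (331,169). The tray is empty and the box mouth is clear. Now I triangulate.

```bash
cat >> h.py <<'E'
P0,P1,P2=[np.array(p) for p in ([.6640,-.1040],[.6728,.01045],[.6819,.1250])]
YAW=np.arctan2(*(P0-P2)[[0,1]])-np.pi # placeholder, fixed below
yb=(P2-P0)/np.linalg.norm(P2-P0); xb=np.array([yb[1],-yb[0]]); YAW=np.arctan2(xb[1],xb[0])
O=P1-.105*xb
def tobox(p): return np.array([(p[:2]-O)@xb,(p[:2]-O)@yb])
def world(b): return O+b[0]*xb+b[1]*yb
E
python3 - <<'E'
from h import *
t=cam("top");s=cam("scene")
print("box",O.round(4),YAW)
T=lambda u,v:(130+u/2.35,100+v/2.35); S=lambda u,v:(190+u/2,165+v/2)
for n,a,b in [("bristle",(330,151),(208,322)),("ferr",(372,156),(193,290)),("handle",(473,162),(160,228)),
  ("trayA",(26,132),(358,578)),("trayB",(191,144),(273,421)),("trayC",(183,238),(350,386)),("trayD",(18,228),(444,522)),
  ("hingeL",(242,164),(265,343)),("edgeL",(124,308),(447,357)),("hingeR",(648,190),(121,101)),("edgeR",(754,347),(188,17))]:
    P,e=tri(t,T(*a),s,S(*b)); print(n,P.round(4),round(e,4),"box",tobox(P).round(3))
for a,b in zip(sorted(tiles(t,400),key=lambda q:q[1][0]),sorted(tiles(s,400),key=lambda q:-q[1][1])):
    P,e=tri(t,a[0].mean(0),s,b[0].mean(0)); w=np.array([plane(t,q,.020)[:2] for q in a[0]])
    print("tile",P.round(4),round(e,4),"plane",w.mean(0).round(4),"box",tobox(w.mean(0)).round(4),"side",np.linalg.norm(w-np.roll(w,1,0),axis=1).round(3),[round(float(np.degrees(np.arctan2(*(w[i]-w[i-1])[::-1]))),1) for i in range(4)])
E
```

```text
box [0.5681 0.0186] -0.07800732421163546
bristle [0.6368 0.1341 0.0141] 0.0018 box [0.06 0.12]
ferr [0.6306 0.0898 0.0173] 0.0009 box [0.057 0.076]
handle [ 0.6217 -0.0139  0.0147] 0.0059 box [ 0.056 -0.028]
trayA [0.6585 0.4501 0.0214] 0.0023 box [0.056 0.437]
trayB [0.6426 0.2778 0.0245] 0.0037 box [0.054 0.264]
trayC [0.5471 0.286  0.015 ] 0.0 box [-0.042  0.265]
trayD [0.5579 0.4542 0.024 ] 0.0001 box [-0.044  0.433]
hingeL [0.6124 0.2167 0.0657] 0.0018 box [0.029 0.201]
edgeL [0.4664 0.3327 0.0718] 0.0065 box [-0.126  0.305]
hingeR [ 0.5805 -0.1881  0.0657] 0.0045 box [ 0.028 -0.205]
edgeR [ 0.423  -0.2892  0.0642] 0.0036 box [-0.121 -0.318]
tile [0.5276 0.1578 0.0196] 0.0024 plane [0.5286 0.157 ] box [-0.0501  0.1349] side [0.084 0.084 0.083 0.084] [-80.5, -171.8, 99.5, 8.6]
tile [0.4744 0.02   0.0186] 0.0019 plane [0.4736 0.0205] box [-0.0944 -0.0055] side [0.083 0.085 0.083 0.085] [-8.6, -97.2, 171.0, 82.9]
tile [ 0.4625 -0.1088  0.0176] 0.0011 plane [ 0.462  -0.1083] box [-0.0959 -0.1348] side [0.085 0.082 0.084 0.085] [-87.3, -177.9, 94.3, 2.4]
```

Measurements agree: pin spacing is 114.8 mm, brush length 149 mm, tile tops about 19 mm up, tray rim about 24 mm, and the doors are at about 2.2 rad. I'll probe the fingertip height on the clear deck at the two gripper openings I need, then pick up the brush.

```bash
cat >> h.py <<'E'
def F(): return manip.get_contact_force()
def descend(xy,z0,zmin,step=.0015,lim=3):
    f0=F()[2]; z=z0
    while z>zmin:
        z-=step; manip.servo_line([*xy,z],rate=.03)
        if abs(F()[2]-f0)>lim: break
    return z,F()[2]-f0
E
python3 - <<'E'
from h import *
yaw=np.radians(84.2); p=world([0.0,0.0])
manip.command_gripper(.018,40)
manip.move_to([*p,.20],down(yaw)); manip.servo_line([*p,.05],rate=.12)
print("w",manip.get_width(),descend(p,.05,.02))
manip.servo_line([*p,.05]); manip.command_gripper(.05); print("w",manip.get_width(),descend(p,.05,.008)); 
manip.servo_line([*p,.10]);print(manip.get_joint_positions().round(2),manip.get_time())
E
```

```text
w 0.01804915592407632 (0.027499999999999983, np.float64(9.040863907409511))
w 0.0500079247120576 (0.02449999999999998, np.float64(5.5833932407486655))
[ 0.01  0.56  1.84 -0.    0.74  0.11] 14.2917
```

Run:
```python
from h import *
yaw=np.arctan2(.148,.0151); d=np.array([np.cos(yaw),np.sin(yaw)]); g=np.array([.6293,.0601])+.002*d
manip.servo_line([*g,.10],down(yaw)); manip.servo_line([*g,.030],rate=.12)
manip.command_gripper(.0,70); print("w",manip.get_width(),manip.get_grip_force())
manip.servo_line([*g,.14],rate=.12); manip.hold(.3); print("w",manip.get_width(),manip.get_grip_force(),manip.get_time())
c=cam("top"); im=c["image"][90:290,120:460,::-1]; cv2.imwrite("pics/lift.png",cv2.resize(im,None,fx=2,fy=2))
```

```text
w 0.016193057326565456 70.20179986953735
w 0.015904262480305336 69.44995880126953 17.4417
```

View pics/lift.png

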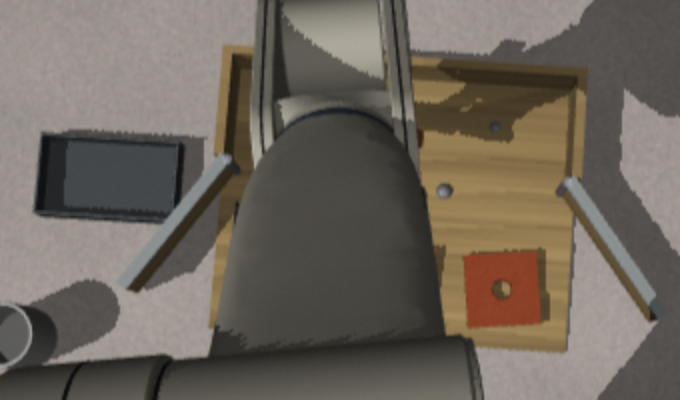

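The arm hides the brush in this view, but the grip width of 16 mm at 70 N shows it is held. I carry it to the tray.

Run:
```python
from h import *
yaw=np.radians(84.7); d=np.array([np.cos(yaw),np.sin(yaw)]); g=np.array([.6015,.367])+.002*d
manip.servo_line([*g,.14],down(yaw),rate=.15); print("w",manip.get_width())
manip.servo_line([*g,.034],rate=.1); print("w",manip.get_width(),F())
manip.command_gripper(.045); manip.servo_line([*g,.13]); 
manip.set_joints([1.293,.423,1.63,0,1.089,-.019]); print(manip.get_time())
c=cam("top"); im=c["image"][90:290,120:460,::-1]; cv2.imwrite("pics/tray.png",cv2.resize(im,None,fx=2,fy=2))
for a in tiles(c,400):
    w=np.array([plane(c,q,.020)[:2] for q in a[0]]); print(tobox(w.mean(0)).round(4),a[2],a[0].tolist())
```

```text
w 0.01619910656357464
w 0.015544716969900575 [-0.98864275  0.78273329 -0.65928511]
23.9583
[-0.0501  0.1349] [ 241  188   40   41 1199] [[275, 188], [280, 222], [246, 228], [241, 194]]
[-0.0944 -0.0055] [ 297  211   41   39 1210] [[302, 211], [337, 215], [332, 249], [297, 245]]
[-0.0959 -0.1348] [ 352  216   38   38 1215] [[387, 216], [389, 250], [354, 253], [352, 218]]
```

View pics/tray.png

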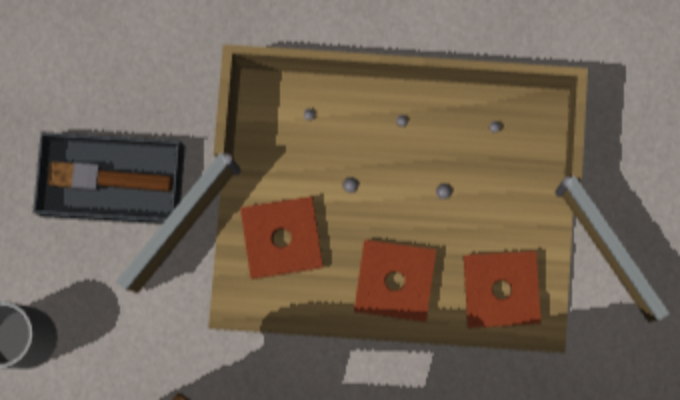

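The brush lies in the tray and the tiles are unmoved. Now I push the left tile with the half-open fingers as a flat fence, with the wrist camera looking over the tile.

```bash
cat >> h.py <<'E'
ZP=.029; OFF=.055
def wtile(c):
    "tile centre in box frame from wrist image: (centre by quad, hole centre)"
    k,hi=cv2.findContours(red(c).astype(np.uint8),cv2.RETR_CCOMP,cv2.CHAIN_APPROX_NONE)
    i=max(range(len(k)),key=lambda j:cv2.contourArea(k[j]) if hi[0][j][3]<0 else 0)
    hs=[k[j] for j in range(len(k)) if hi[0][j][3]==i and cv2.contourArea(k[j])>60]
    w=np.array([tobox(plane(c,p[0],.020)) for p in k[i]],np.float32); r=cv2.minAreaRect(w)
    hole=None
    if hs:
        h=max(hs,key=cv2.contourArea); q=np.array([tobox(plane(c,p[0],.020)) for p in h],np.float32); hole=cv2.minEnclosingCircle(q)
    return r,hole
def bl(b,z,head,rate=.1): # line to box coords
    manip.servo_line([*world(b),z],down(YAW+head),rate=rate)
def approach(c,head,gap=.03):
    u=np.array([np.cos(head),np.sin(head)]); b=c-u*(OFF+gap)
    manip.move_to([*world(b),.14],down(YAW+head)); bl(b,ZP,head,.15)
def snap(n):
    c=cam("wrist"); cv2.imwrite(f"pics/{n}.png",c["image"][:,:,::-1]); return c
E
python3 - <<'E'
from h import *
c=np.array([-.050,.135]); pin=np.array([.105,.115]); v=pin-c; head=np.arctan2(v[1],v[0]); u=v/np.linalg.norm(v)
approach(c,head); bl(c+u*(.05-OFF),ZP,head,.08)
print(head,F().round(1),manip.get_time(),tobox(manip.get_position())); print(wtile(snap("a1")))
E
```

```text
-0.12832322768579482 [-1.   1.4  0.4] 27.9583 [-0.05501542  0.13567771]Traceback (most recent call last):
  File "<stdin>", line 4, in <module>
  File "h.py", line 53, in wtile
    i=max(range(len(k)),key=lambda j:cv2.contourArea(k[j]) if hi[0][j][3]<0 else 0)
ValueError: max() iterable argument is empty
```

View pics/a1.png

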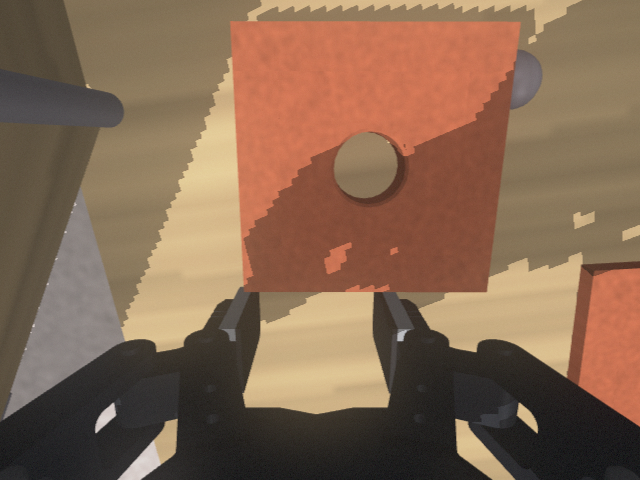

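The wrist view shows the tile flush against both fingers. Its hole centre is at px (368,165), to the right of the tool axis. The wrist exposure needs a looser colour mask, so I'll fix that, re-measure, and re-centre.

```bash
cat >> h.py <<'E'
def red(c,top_red=red):
    if "mount" not in c: return top_red(c)
    h=c["hsv"]; return ((h[...,0]<=11)|(h[...,0]>=175))&(h[...,1]>115)&(h[...,2]>50)
E
python3 - <<'E'
from h import *
c=cam("wrist"); print(wtile(c))
m=red(c); print(blobs(m,500)[0][1], len(blobs(m,500)),c["hsv"][[100,230,320,80],[300,300,290,200]])
E
```

```text
(((-0.0033060088753700256, 0.1110876053571701), (0.08869665116071701, 0.08832453191280365), 82.59080505371094), ((-0.002297889906913042, 0.11252398788928986), 0.011294377036392689))
[  230    21   291   271 68863] 2 [[  8 151 205]
 [  8 147 134]
 [ 19  85 221]
 [ 18  93 146]]
```

```bash
cat >> h.py <<'E'
from scipy.optimize import brentq
def plan(c,n,pin):
    f=lambda h: c[1]+.044*np.sin(h-n)+np.tan(h)*(pin[0]-c[0])-pin[1]
    return brentq(f,-.7,.7)
def normal(r): # tile normal angle nearest 0
    a=np.radians(r[2]); return (a+np.pi/4)%(np.pi/2)-np.pi/4
def fence(c,head,tox,z=ZP,rate=.07):
    "from behind tile centred at c, push along head until tile centre box-x = tox"
    u=np.array([np.cos(head),np.sin(head)]); bl(c-u*(OFF+.02),z,head,.15)
    c2=c+np.array([0,0]); bl(c2+u*((tox-c[0])/u[0]-OFF),z,head,rate)
def backoff(d=.025):
    p=manip.get_position(); x=R.from_rotvec(manip.get_ee_rot()).as_matrix()[:,0]; manip.servo_line(p-d*x,rate=.2)
E
python3 - <<'E'
from h import *
pin=np.array([.105,.115])
r,h=wtile(cam("wrist")); c=np.array(r[0]); hd=plan(c,normal(r),pin); print(hd)
backoff(); fence(c,hd,.05); r,h=wtile(cam("wrist")); print(r,h,normal(r),plan(np.array(r[0]),normal(r),pin),F().round(1),manip.get_time())
E
```

```text
-0.011556141094839593
((0.0491359569132328, 0.115608811378479), (0.08875641226768494, 0.08844472467899323), 89.3106460571289) ((0.05039011687040329, 0.11508788913488388), 0.011381399817764759) -0.012031496014705212 -0.011397191588084638 [ 0.6  0.4 -1.7] 29.9667
```

Run:
```python
from h import *
hd=-.0116; u=np.array([np.cos(hd),np.sin(hd)]); t=tobox(manip.get_position())
for x in (.085,.098,.102,.105):
    bl(t+u*(x-.05),ZP,hd,.05); r,h=wtile(cam("wrist")); print(x,np.round(r[0],4),np.round(r[1],4),h,F().round(1))
snap("a3"); print(manip.get_time())
```

```text
0.085 [0.0864 0.1157] [0.0966 0.0894] ((0.08704639971256256, 0.11500923335552216), 0.011776027269661427) [-0.2  0.6  0.4]
0.098 [0.0997 0.1152] [0.0888 0.0885] ((0.10037626326084137, 0.11474333703517914), 0.011392282322049141) [-0.4 -0.9 -1.4]
0.102 [0.101  0.1153] [0.0887 0.0885] ((0.10204216092824936, 0.11478633433580399), 0.01136254146695137) [ 0.1  0.1 -0.3]
0.105 [0.1038 0.1152] [0.0887 0.0883] ((0.10470983386039734, 0.11469034105539322), 0.011470072902739048) [-0.3  0.7  0.5]
31.975
```

View pics/a3.png

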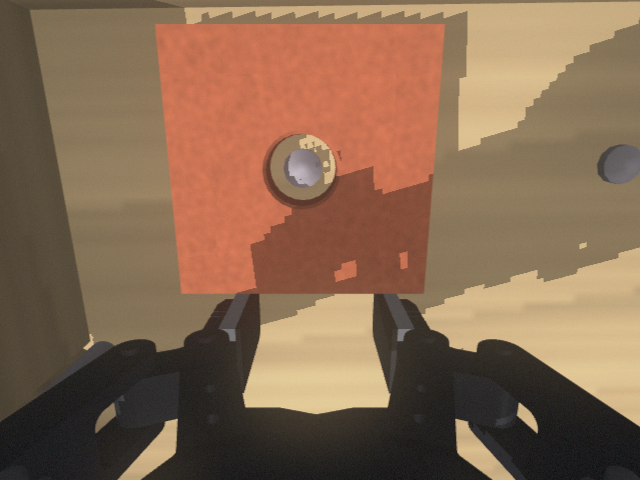

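The tile is flat, with the pin (px 303,167) centred in its hole. I repeat the routine for the middle and right tiles with feedback.

```bash
cat >> h.py <<'E'
def up(z=.14): p=manip.get_position(); manip.servo_line([p[0],p[1],z],rate=.25)
def dopush(c,n,pin):
    c=np.array(c);pin=np.array(pin); hd=plan(c,n,pin); backoff(); up(); approach(c,hd)
    for stop in (-.03,.03,.055):
        r,h=wtile(cam("wrist")); c=np.array(r[0]); assert abs(max(r[1])-.088)<.005,r
        hn=plan(c,normal(r),pin); miss=c[1]+np.tan(hd)*(pin[0]-c[0])+.044*np.sin(hd-normal(r))-pin[1]
        print(np.round(c,4),round(normal(r),3),"miss",round(miss,4),round(hn,3),F().round(1))
        if abs(miss)>.002: hd=hn; backoff(); fence(c,hd,stop)
        else:
            u=np.array([np.cos(hd),np.sin(hd)]); t=tobox(manip.get_position()); 
            bl(t+u*(stop-OFF*u[0]-t[0])/u[0],ZP,hd,.07)
    r,h=wtile(cam("wrist")); print(np.round(r[0],4))
    if abs(r[0][1]+np.tan(hd)*(pin[0]-r[0][0])-pin[1])>.004: print("off line, stopping"); return
    for x in (.095,.105):
        t=tobox(manip.get_position()); bl([x-OFF*np.cos(hd),t[1]+np.tan(hd)*(x-OFF*np.cos(hd)-t[0])],ZP,hd,.05)
        r,h=wtile(cam("wrist")); print(x,np.round(r[0],4),np.round(r[1],4),h and np.round(h[0],4),F().round(1))
    snap("p%d"%(manip.get_time()*10)); print(manip.get_time())
E
python3 - <<'E'
from h import *
dopush([-.0944,-.0055],-.065,[.105,0])
E
python3 - <<'E'
from h import *
dopush([-.0959,-.1348],.127,[.105,-.115])
E
ls pics
```

```text
[-0.1056 -0.0051] -0.069 miss 0.0007 0.008 [ 0.4 -0.  -0.1]
[-0.0315 -0.0014] 0.01 miss 0.0001 0.01 [-0.1 -0.3 -0. ]
[ 0.0297 -0.0007] 0.01 miss 0.0001 0.01 [-0.3  0.6 -0.9]
[ 0.0571 -0.0003]
0.095 [0.0986 0.0001] [0.0884 0.0886] [ 0.0993 -0.0001] [-0.2 -0.5 -0.1]
0.105 [0.105  0.0003] [0.089  0.0886] [1.062e-01 1.000e-04] [ 0.6  0.4 -0.4]
39.3333
[-0.1084 -0.1366] 0.122 miss -0.0002 0.104 [-0.2  0.8  0.1]
[-0.0313 -0.1291] 0.103 miss 0.0001 0.103 [-0.1 -1.3  0.9]
[ 0.0295 -0.1229] 0.103 miss 0.0 0.103 [ 0.2  0.  -0.3]
[ 0.0571 -0.1204]
0.095 [ 0.099  -0.1161] [0.0884 0.0886] [ 0.0995 -0.1158] [0.4 1.  0.2]
0.105 [ 0.1053 -0.1156] [0.0883 0.0886] [ 0.1062 -0.1152] [ 0.1 -0.1 -0.6]
46.7667
a1.png
a3.png
crop1.png
crop2.png
lift.png
p392.png
p467.png
scene0.png
top0.png
tray.png
```

All three tiles read within 2 mm of their pins. Next are the doors: closed gripper, arcing round each hinge against the outer face.

```bash
cat >> h.py <<'E'
def shut(side,th0,hinge,r=.14,z=.064):
    s=side # +1 left, -1 right
    def pose(th,gap):
        d=np.array([-np.sin(th),-s*np.cos(th)]); n=np.array([-np.cos(th),s*np.sin(th)])
        yaw=YAW+(np.pi-th if s>0 else th)
        return world(np.array(hinge)+r*d+(.017+gap)*n),down(yaw)
    p,o=pose(th0,.028); manip.move_to([*p,.22],o); manip.servo_line([*p,z],rate=.15)
    f0=F(); th=th0
    while th>-.06:
        th-=.08 if th>.15 else .015
        p,o=pose(th,0); manip.servo_line([*p,z],o,rate=.12); f=np.linalg.norm(F()-f0)
        if th<.3 or f>6: print(round(th,3),round(f,1),end="; ")
        if f>(20 if th<.08 else 30): break
    p,o=pose(max(th,0),.05); manip.servo_line([*p,z],o,rate=.15); up(.2); print("t",manip.get_time())
E
python3 - <<'E'
from h import *
backoff(); up(.2); manip.command_gripper(0,30)
shut(-1,2.21,[.031,-.202])
manip.set_joints([1.293,.423,1.63,0,1.089,-.019])
c=cam("top"); im=c["image"][90:290,120:460,::-1]; cv2.imwrite("pics/door.png",cv2.resize(im,None,fx=2,fy=2))
E
```

```text
0.29 1.6; 0.21 2.3; 0.13 1.4; 0.115 2.0; 0.1 1.3; 0.085 0.4; 0.07 1.5; 0.055 1.0; 0.04 1.1; 0.025 2.5; 0.01 1.0; -0.005 0.9; -0.02 1.5; -0.035 2.3; -0.05 10.8; -0.065 18.6; t 62.8917
```

View pics/door.png

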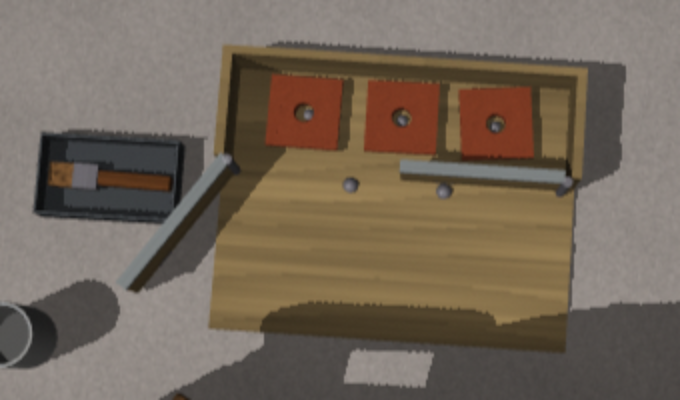

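The right door is shut against its stop, all three pins show in the tile holes, and the brush is in the tray. Next, the left door.

Run:
```python
from h import *
shut(1,2.17,[.031,.202])
manip.set_joints([1.293,.423,1.63,0,1.089,-.019])
c=cam("top"); im=c["image"][90:290,120:460,::-1]; cv2.imwrite("pics/door2.png",cv2.resize(im,None,fx=2,fy=2))
```

```text
0.25 0.9; 0.17 0.9; 0.09 0.7; 0.075 0.5; 0.06 1.3; 0.045 1.4; 0.03 0.5; 0.015 1.4; -0.0 1.1; -0.015 1.1; -0.03 1.5; -0.045 8.9; -0.06 16.5; t 78.9083
```

View pics/door2.png

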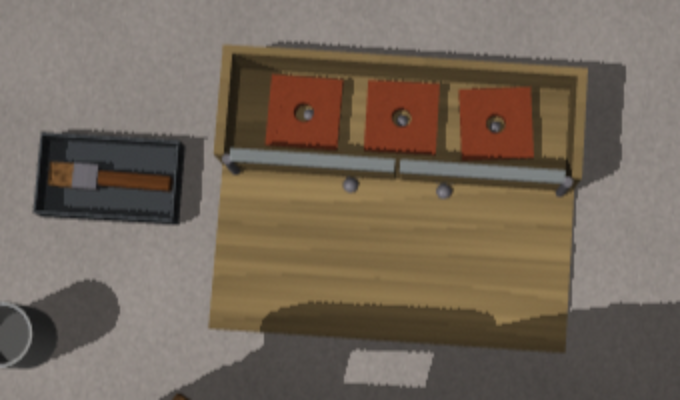

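Both doors lie in line and sit behind their catch balls. All three tiles are on pins, the brush is in the tray, and the arm is clear, so I hand in.

Run:
```python
from h import *
c=cam("top")
for a in tiles(c,300):
    w=np.array([plane(c,q,.020)[:2] for q in a[0]]); print(tobox(w.mean(0)).round(4))
print(manip.sign_off(),manip.get_time())
```

```text
[0.1046 0.1202]
[ 0.1071 -0.    ]
[ 0.1067 -0.1159]
the job is handed in; nothing more can be done
the job is handed in; nothing more can be done
```

The job is handed in with no verdict returned: my last images show the brush in the tray, a tile flat over each pin (the top camera put the left one about 5 mm off, inside the 8 mm limit) and both doors shut at their stops, and I touched neither the jar, the carton nor the mug.

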